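# Open the ultrasonic cleaner and hold the stand bracket level above its tank

## Robot

A 6-joint arm with a two-finger parallel gripper is mounted at the origin on the work surface. World frame = base frame: x ahead of the robot, y to its left, z up, the work surface at z = 0. Lengths are in m, angles in rad, forces in N, time in s.
With the tool pointing down it reaches from about 0.375 to 0.9 m from the base axis. Payload 3.1 kg.
Tool frame: the origin (TCP) lies on the centre line of the jaws, within the pads' length; the fingertips stand 8 mm ahead of it and the grasp point (between the pads) lies 11 mm behind it (robot.tip_extent is the distance from the TCP to the fingertips, in m); y points along the fingers, z is the direction in which the jaws open and shut, and the axes are right-handed (so a half turn about y gives the same grasp; the last joint's range is limited). The gripper opens to 87 mm and grips with 3 to 60 N. Pads are 19 mm wide; open, the fingers measure 117 mm over their backs; the gripper's body (75 mm by 190 mm) begins 51 mm behind the grasp point.
Start: joints at [-1.317, 0.527, 1.433, -0, 1.181, -0.178], TCP at [0.262, -0.568, 0.231] pointing down, gripper open.
Joint ranges: [-3.08, 3.08], [-0.75, 2.2], [0.22, 2.44], [-1.43, 4.57], [0, 2.65], [-2.85, 2.85]. Speed limits (rad/s): [2.79, 2.79, 3.14, 3.14, 3.14, 3.14].

## Interface

Orientations are given as a unit quaternion [x, y, z, w].
In Python, from rig import robot gives the robot as it stands.
- The arm moves only by the shell command python3 -m crank 'ROWS' [FORCE]. ROWS is JSON, a list that holds one entry, the list of rows, each a list of 7 numbers: the turn, a rotation vector about the tool's x, y, z in degrees, then the shift along the tool's x, y, z in m, then the opening in per cent of the stroke, from 0 (shut) to 100 (fully open). In form: [[[ax, ay, az, dx, dy, dz, gripper], ...]]. A call has exactly 5 rows; each row shifts and turns the commanded pose from where the row before left it, along the tool's axes as they then stand; what a row does not reach is not made up. A row lasts 1/8 s, in which the tool goes at most 62.5 mm and 10.7 degrees, less where a joint would pass 70% of its speed; a pose out of reach is approached as far as the arm can. A call with a gripper value outside its range is refused whole. The fingers move at their own pace and stop on an object; FORCE is the grip in N (left out, the last holds). Time passes only in rows, so rows that do not move let the fingers close, or fill a call up. It gives the time, the measured TCP pose, the force and the opening at its end, in the units of the state.
- robot.get_obs(): the state, without advancing time (a new reading comes with each control period).
- robot.camera(name): name is "scene" or "top"; returns a dict with "img" (420x560x3 uint8, red, green, blue), "K" (3x3 intrinsics, pixels), "R" (3x3) and "t" (3): a world point X has camera coordinates R X + t. Camera axes: x right, y down, z forward; pixel columns grow to the right and rows downward; lengths in m; the calibration is good to about 2 mm. A picture is of the moment at which its call begins. There is no depth.
- robot.hand_in(): hands the job in, once; it reports no verdict.
Trained networks look in a picture, given as the dict that the camera call returned (one of the last four; its "shot" number tells which), for a name from the list of things; names that differ only in an ending like _2 or _b are one class to them, and where a whole thing is asked for, a point or a joint stands for the part that bears it (a point fixed in the world has none). Each returns a list of dicts, best first, with "conf" (0 to 1); they miss things now and then, are a little off and sometimes report something else, mostly with a low value. They report only what shows in the picture. A call takes as long as a camera call. They do not tell look-alikes from the thing itself.
- robot.spot_in(picture, thing): "at" ([row, column] in pixels, amid what is visible of it).
The state is a dict: "time": time; "q": joint angles; "joint_velocities": joint speeds; "joint_torque": joint torques, N m; "position": TCP position; "tool_rot": TCP orientation; "ft_force": force on the tool from outside, world axes, zero at the start; "moment": the same for the moment, N m; "grip_width": finger opening in m.
Only numpy, scipy, OpenCV 4.12 (cv2) and the standard library are available. Lean on these libraries where they do the work, as an engineer would, in place of code of your own. Each camera call takes 0.05 s, during which the arm holds its last target.

## Task

Lift the steel lid off the ultrasonic cleaner by its black knob and set it down, right way up and without dropping it, on the clear part of the brown bench paper. Then pick up the blue cast bracket by its arm at the balance point (the heavy boss is at one end), carry it level and hold it still and level over the open tank, about five centimetres above the rim, centred and lined up lengthwise so that it could be lowered straight in. Finish while still holding it there, do not let it touch the cleaner, and leave everything else on the bench where it is.

Things in the scene. Friction and masses are not known exactly. Their poses are not given: they have to be found in the camera images.
- cleaner: ultrasonic cleaner, fixed: white housing 150 mm (x) by 256 mm (y), 132 mm high to its steel rim. Origin under its centre on the bench, z up, y along its long side, dark control panel on -x (knobs reach 92 mm from the centre). Open tank 116 (x) by 226 mm (y), 75 mm deep, centred.
- tank_mouth (a point): centre of the tank's mouth at rim height, 132 mm above the bench; axes as the cleaner's.
- lid: loose steel lid, 0.34 kg: plate 134 mm (x) by 240 mm (y), 4 mm thick, on a flange 9 mm deep, 102 by 212 mm, that hangs in the tank mouth with 7 mm play and carries the lid when set down. Origin at the centre of the flange's lower edge (123 mm above the bench on the cleaner), z up; plate top at z = 13 mm. Starts long side along the cleaner's y.
- lid_knob (a point): middle of the lid's black knob, on the lid's centre, 34 mm above the lid's origin: round head 28 mm across and 22 mm tall (z 23 to 45 mm), on a 12 mm neck 10 mm tall.
- paper: brown bench paper on a board, fixed, 360 mm (x) by 340 mm (y), 2 mm thick. Origin under its centre on the bench, z up. The bracket lies across its +x half, the jar at the middle of its +y edge; the -x half is clear for the lid (centred 95 mm to -x of the paper's centre, long side along the paper's y).
- bracket: blue cast bracket, about 0.6 kg, 195 mm long, flat underneath. Boss 48 mm across, 44 tall at its -x end (screw head to 33 mm on +y); arm along x 12 wide, 28 tall; ring 30 across, 28 tall at +x. Origin on the underside below the balance point, z up; boss axis 48 mm to -x, ring axis 108 mm to +x. Arm free to grasp from 12 mm boss side to 90 mm ring side of the origin.
- balance_point (a point): the bracket's balance point (centre of mass) inside the arm, 18 mm above the underside; 48 mm from the boss axis and 25 mm from the middle of the bracket's length, on the boss side.
- bracket_middle (a point): middle of the bracket's length (195 mm), at underside height: 25 mm from the body's origin towards the small ring.
- jar: bystander: small white jar with blue cap, 33 mm across, 40 mm tall, on the paper. Origin under its centre.
- marker: bystander: white marker pen with black cap, 145 mm long, lying on the bench between cleaner and paper, along x. Origin underneath, about mid-length.
- tip_box: bystander: blue box of pipette tips, 85 x 122 x 73 mm, behind. Origin under its centre.
- purple_rack: bystander: purple tube rack, 85 x 130 x 44 mm, behind on the left. Origin under its centre.
- white_rack: bystander: white tube rack, 85 x 130 x 44 mm, behind on the right. Origin under its centre.
- spray_bottle: bystander: white spray bottle with pale blue head, 81 mm across, 247 mm tall, on the left. Origin under its centre.
- wash_bottle: bystander: white wash bottle with bent spout, 72 mm across, 208 mm tall, on the right. Origin under its centre.
- beaker: bystander: glass beaker with two steel rods, 60 mm across, 125 mm tall, on the right. Origin under its centre.
Things that resemble listed ones, but are neither listed nor needed, are in the scene too. Of the things that look like the bracket, the larger one is meant.

How it is judged:
On the way, in this order (a step that is already met when the one before it is completed fails the run):
1. the lid is lifted clear of the cleaner by its knob (height (world z) of lid above 0.137 m and distance between the grasp point and lid_knob below 0.03 m and contact force between the fingers and lid above 0.5 N), for 0.1 s.
2. the lid stands right way up on the paper, let go and at rest (x of lid in the frame of paper between -0.16 and 0.16 m and y of lid in the frame of paper between -0.15 and 0.15 m and height (world z) of lid below 0.012 m and angle between lid's own z axis and vertical below 0.08 rad and linear speed of lid below 0.02 m/s and contact force between the fingers and lid below 0.05 N), for 0.2 s.
3. the bracket is lifted off the paper, level, gripped at its balance point (height (world z) of bracket above 0.03 m and angle between bracket's own z axis and vertical below 0.15 rad and contact force between the fingers and bracket above 1 N and horizontal distance between the grasp point and balance_point below 0.02 m), for 0.2 s.
At the end, for the whole second after the job is handed in: Bracket held within 20 mm of its balance point, still, level within 0.09 rad, underside 15 to 90 mm above the rim, middle within 15 mm of the tank's centre, lengthwise within 0.12 rad (either way round); lid flat, right way up and released on the paper, its centre 20 mm or more inside the edges (all of step 2 and contact force between the fingers and bracket above 1 N and horizontal distance between the grasp point and balance_point below 0.02 m and z of bracket in the frame of tank_mouth between 0.015 and 0.09 m and horizontal distance between bracket_middle and tank_mouth below 0.015 m and angle between the x axis of bracket and the y axis of cleaner, either way round below 0.12 rad and angle between bracket's own z axis and vertical below 0.09 rad and linear speed of bracket below 0.03 m/s and angular speed of bracket below 0.15 rad/s); the arm keeps its last pose, push and grip.
It fails at once if the lid is dropped (falls freely faster than 0.5 m/s) (linear speed of lid above 0.5 m/s and contact force between lid and anything else below 0.02 N).
It fails at once if the bracket is dropped (falls freely faster than 0.5 m/s) (linear speed of bracket above 0.5 m/s and contact force between bracket and anything else below 0.02 N).
It fails at once if the bracket is tipped by more than 0.25 rad (angle between bracket's own z axis and vertical above 0.25 rad).
It fails at once if the bracket touches the cleaner with more than 1 N (contact force between bracket and cleaner above 1 N).
It fails at once if a bystander is moved by more than 30 mm (distance of any of jar, marker, tip_box, purple_rack, white_rack, spray_bottle, wash_bottle, beaker from where it was at the start of the episode above 0.03 m).
It also fails if it takes over 58 s, if anything falls off the work surface, if the arm or the gripper's body presses on something with over 40 N, if the wrist force passes 120 N, or if a joint passes its speed limit or range.

## Working session

There is one attempt and no reset: what is moved stays moved. The work goes in short steps, Python scripts to look and compute and a shell command to move; the robot and the scene stay as the last step left them, time stands still between calls to the robot, and variables do not carry over. Pictures are saved under pics/ and viewed, and the job is handed in when it is done.

```bash
ls; mkdir -p pics; python3 - <<'E'
from rig import robot
import cv2
print(robot.get_obs())
for n in("scene","top"):
    p=robot.camera(n); cv2.imwrite(f"pics/{n}0.png",p["img"][:,:,::-1]); print(n,p["K"],p["R"],p["t"],p["shot"])
    for th in["cleaner","lid","lid_knob","paper","bracket","balance_point","jar","marker","tip_box","purple_rack","white_rack","spray_bottle","wash_bottle","beaker"]:
        print(th,[(d["at"],round(d["conf"],2)) for d in robot.spot_in(p,th)])
print(robot.get_obs()["time"])
E
```

```text
pics
{'time': 0.0, 'q': array([-1.31747791e+00,  5.28450679e-01,  1.43388571e+00, -9.52472356e-06,
        1.18142998e+00, -1.78517809e-01]), 'joint_velocities': array([ 0.00038558,  0.0004625 ,  0.00137811,  0.00169952,  0.00085436,
       -0.00046774]), 'joint_torque': array([ 3.70710786e-04, -4.40042388e+01, -1.76593190e+01,  6.32211403e-02,
        5.83368691e-02, -1.79822982e-04]), 'position': array([ 0.26141853, -0.56691199,  0.22958643]), 'tool_rot': array([-0.15152662,  0.69145502, -0.68991928,  0.15146292]), 'ft_force': array([-0.02382361,  0.38139702, -0.25016957]), 'moment': array([0.01349079, 0.02798187, 0.01311595]), 'grip_width': 0.08688761304689657}
scene [[383.20912103   0.         274.19706368]
 [  0.         383.20912103 211.56092178]
 [  0.           0.           1.        ]] [[-0.60912076  0.79304943 -0.00667067]
 [ 0.58048324  0.44009152 -0.68509756]
 [-0.54038052 -0.42117936 -0.72842079]] [ 0.28577294 -0.20377184  1.39142583] 1
cleaner [([196.6, 211.5], 0.62), ([311.6, 389.0], 0.37)]
lid [([169.5, 206.6], 0.89)]
lid_knob [([171.1, 209.6], 0.78)]
paper [([284.7, 
[... 613 characters left out ...]
15  0.02960582 -0.11894676]
 [ 0.11881773 -0.0060863  -0.99289743]] [0.01360618 0.49091435 1.13833203] 2
cleaner [([235.7, 356.7], 0.74)]
lid [([206.5, 370.1], 0.81)]
lid_knob [([124.5, 341.7], 0.71), ([207.2, 367.9], 0.7)]
paper [([220.3, 211.7], 0.67)]
bracket [([328.5, 178.0], 0.84), ([186.9, 223.8], 0.83)]
balance_point [([328.2, 173.6], 0.86), ([187.8, 220.7], 0.56)]
jar []
marker [([189.6, 280.3], 0.48)]
tip_box [([121.8, 285.0], 0.6)]
purple_rack [([126.9, 211.7], 0.57)]
white_rack [([124.4, 343.8], 0.74)]
spray_bottle [([180.3, 93.8], 0.66)]
wash_bottle [([182.3, 455.3], 0.58), ([209.4, 159.7], 0.56)]
beaker [([229.0, 467.6], 0.83), ([187.1, 218.2], 0.49), ([189.9, 346.4], 0.16)]
1.5
```

View pics/scene0.png

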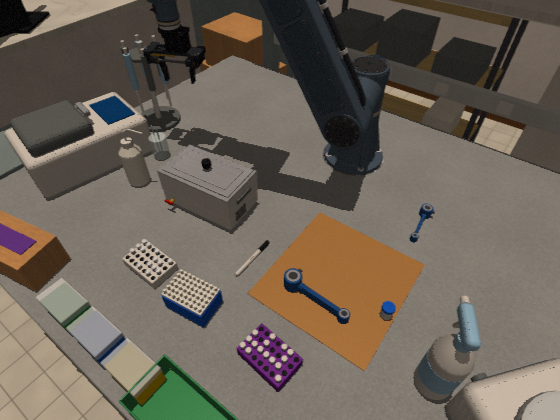

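View pics/top0.png

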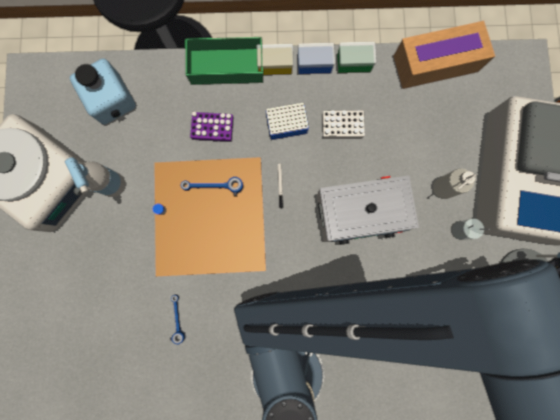

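Candidates for the bracket are A, the one on the paper (top [187,212], scene [296,307]), and B, the one on the bare bench near the base (top [320,177], scene [222,424]). A is longer and lies on the paper's +x half, so I choose A. For the knob, the lid centre is at top [207,371], and the other hit at [124,342] is the white rack. Next I check these in close crops.

```bash
python3 - <<'E'
import cv2,numpy as np
t=cv2.imread("pics/top0.png");s=cv2.imread("pics/scene0.png")
def crop(im,r0,r1,c0,c1,f,n):
    o=cv2.resize(im[r0:r1,c0:c1],None,fx=f,fy=f,interpolation=cv2.INTER_CUBIC)
    for r in range((r0//10+1)*10,r1,10): cv2.putText(o,str(r),(0,(r-r0)*f+f//2),0,.35,(0,0,255),1);cv2.line(o,(22,(r-r0)*f+f//2),(30,(r-r0)*f+f//2),(0,0,255),1)
    for c in range((c0//10+1)*10,c1,10): cv2.putText(o,str(c),((c-c0)*f,10),0,.35,(0,0,255),1);cv2.line(o,((c-c0)*f+f//2,12),((c-c0)*f+f//2,20),(0,0,255),1)
    cv2.imwrite(n,o)
crop(t,150,280,145,275,4,"pics/tA.png");crop(t,165,255,305,430,6,"pics/tL.png")
crop(s,205,365,245,430,4,"pics/sA.png");crop(s,140,235,150,265,6,"pics/sL.png")
E
```

```text
(no output)
```

View pics/tA.png

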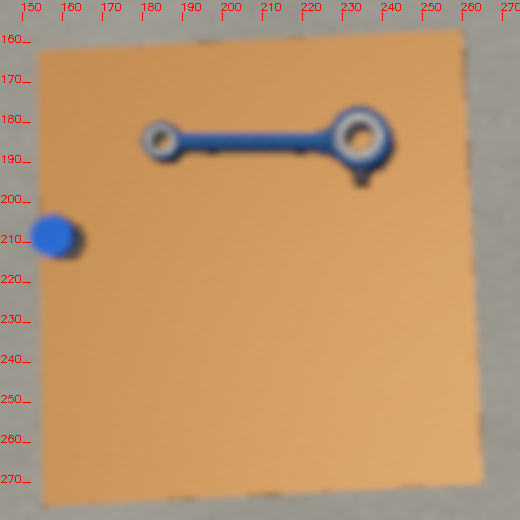

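View pics/tL.png

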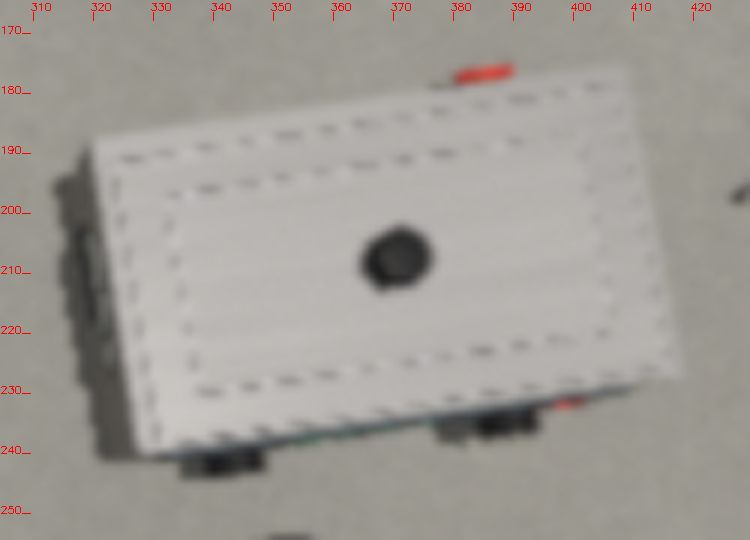

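View pics/sA.png

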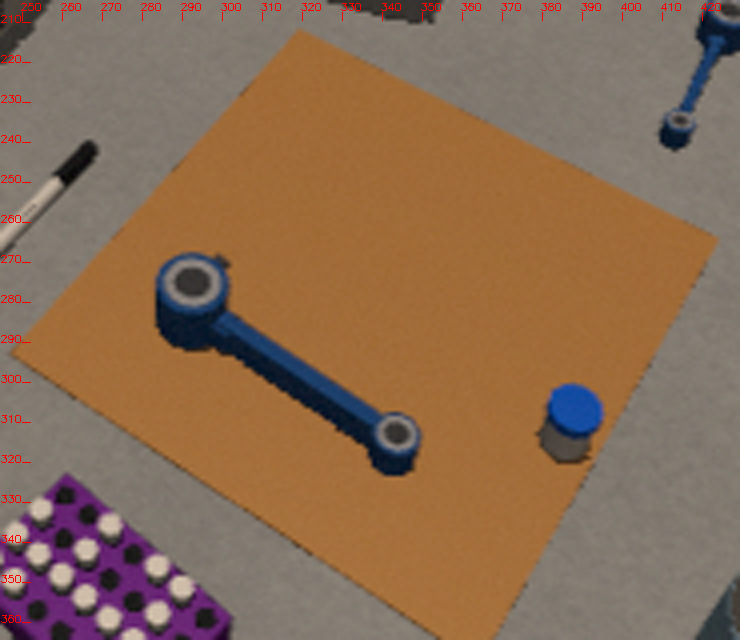

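View pics/sL.png

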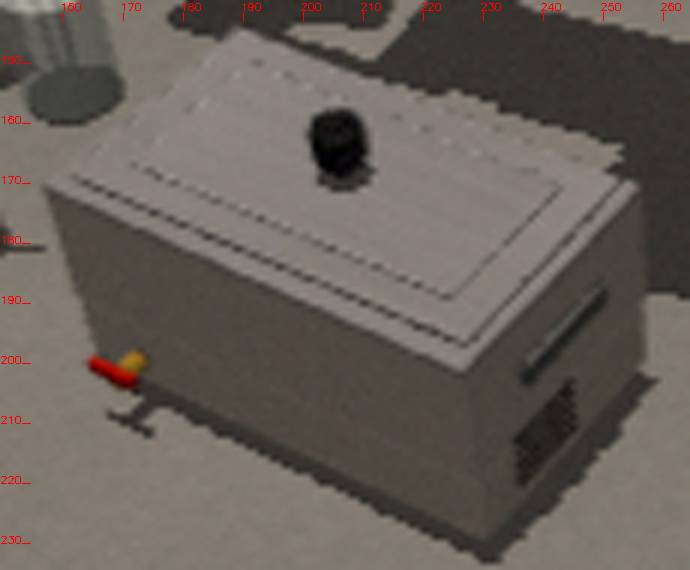

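The crops confirm it. In tA, the boss is at [184,233] and the ring at [185,183], with the jar at [208,157]; this matches the larger bracket on the paper. In tL, the lid's knob is at [207,370], and in sL it is at [164,206]. Now I work out world positions.

```bash
cat > h.py <<'E'
import numpy as np
K={};R={};T={}
K['s']=np.array([[383.20912103,0,274.19706368],[0,383.20912103,211.56092178],[0,0,1]])
R['s']=np.array([[-0.60912076,0.79304943,-0.00667067],[0.58048324,0.44009152,-0.68509756],[-0.54038052,-0.42117936,-0.72842079]])
T['s']=np.array([0.28577294,-0.20377184,1.39142583])
K['t']=np.array([[379.78362354,0,282.14258327],[0,379.78362354,210.64321175],[0,0,1]])
R['t']=np.array([[-0.03011949,-0.99954312,0.00252271],[-0.99245915,0.02960582,-0.11894676],[0.11881773,-0.0060863,-0.99289743]])
T['t']=np.array([0.01360618,0.49091435,1.13833203])
def bp(c,u,v,z):
    d=R[c].T@np.linalg.inv(K[c])@np.array([u,v,1.]);o=-R[c].T@T[c]
    return o+d*(z-o[2])/d[2]
def proj(c,X):
    p=K[c]@(R[c]@np.asarray(X)+T[c]);return p[:2]/p[2]
def box(l):
    P=np.array(l);c=P.mean(0)
    a=(P[1]-P[0]+P[2]-P[3])/2;b=(P[3]-P[0]+P[2]-P[1])/2
    print("ctr",c.round(4),"a",np.linalg.norm(a).round(4),np.degrees(np.arctan2(a[1],a[0])).round(2),"b",np.linalg.norm(b).round(4),np.degrees(np.arctan2(b[1],b[0])).round(2))
E
python3 - <<'E'
from h import *
print("cleaner rim: top"); box([bp('t',*p,.132) for p in[(318.5,187),(409,175),(417.5,227.5),(327,240)]])
print("scene");box([bp('s',*p,.132) for p in[(225.5,202),(156,170.5),(187,144.5),(255,170.5)]])
print("knob",bp('t',370.3,207.3,.168),bp('t',370.3,207.3,.157),bp('s',205.5,164,.157))
print("paper t");box([bp('t',*p,.002) for p in[(153,162.5),(260,157),(265,271),(154,276.5)]])
print("paper s");box([bp('s',*p,.002) for p in[(317.5,212),(422,264),(0,0),(246.5,293)]][:4])
print([bp('s',*p,.002).round(4) for p in[(317.5,212),(422,264),(246.5,293)]])
for c,b,r in(('t',(233,184),(183,185)),('s',(290.5,275.5),(341.5,313))):
    B=bp(c,*b,.046);Q=bp(c,*r,.030);d=Q-B;print(c,"boss",B.round(4),"ring",Q.round(4),np.linalg.norm(d[:2]),"ang",np.degrees(np.arctan2(d[1],d[0])),"bal",(B+d*48/156).round(4))
print("jar",bp('t',157.5,208.5,.04),bp('s',387,310,.04))
print("marker",bp('t',281,207,.01),bp('t',279,165,.01))
E
```

```text
cleaner rim: top
ctr [ 0.4815 -0.2418  0.132 ] a 0.2574 -83.97 b 0.1506 -174.15
scene
ctr [ 0.4845 -0.2457  0.132 ] a 0.2561 -83.2 b 0.1485 -172.51
knob [ 0.47649956 -0.23942739  0.168     ] [ 0.47783744 -0.24207253  0.157     ] [ 0.48096226 -0.24264077  0.157     ]
paper t
ctr [0.4852 0.2318 0.002 ] a 0.342 -88.8 b 0.3603 -178.9
paper s
ctr [ 0.3157 -0.5398  0.002 ] a 1.248 -106.55 b 1.5231 -89.67
[array([0.3158, 0.0528, 0.002 ]), array([0.3069, 0.3907, 0.002 ]), array([0.6711, 0.064 , 0.002 ])]
t boss [0.5755 0.1466 0.046 ] ring [0.5801 0.3032 0.03  ] 0.15673801413197322 ang 88.33061515042496 bal [0.5769 0.1948 0.0411]
s boss [0.5821 0.14   0.046 ] ring [0.5858 0.2955 0.03  ] 0.15556925552319437 ang 88.6419063474776 bal [0.5833 0.1878 0.0411]
jar [0.50770885 0.3781896  0.04      ] [0.51808416 0.38021412 0.04      ]
marker [0.50499218 0.00199751 0.01      ] [0.63941657 0.00434009 0.01      ]
```

```bash
python3 - <<'E'
from h import *
D={'tA':('t',145,150,4),'tL':('t',305,165,6),'sA':('s',245,205,4),'sL':('s',150,140,6)}
def b(n,x,y,z):
    c,c0,r0,f=D[n];return bp(c,c0+(x+.5)/f-.5,r0+(y+.5)/f-.5,z)
print("cleaner top"); box([b('tL',*p,.132) for p in[(90,138),(628,65),(683,377),(138,458)]])
print("scene");box([b('sL',*p,.132) for p in[(463,371),(48,184),(236,30),(637,185)]])
print("knob",b('tL',399,257,.163),b('sL',338,143,.157))
print("paper t");box([b('tA',*p,.002) for p in[(39,51),(461,30),(483,484),(43,507)]])
print([b('sA',*p,.002).round(4) for p in[(297,29),(718,240),(12,353)]],[b('tA',*p,.002).round(4) for p in[(483,484),(43,507),(461,30)]])
for c,p,r in(('tA',(360,137),(161,140)),('sA',(192,283),(397,433))):
    B=b(c,*p,.046);Q=b(c,*r,.030);d=Q-B;print(c,"boss",B.round(4),"ring",Q.round(4),np.linalg.norm(d[:2]),"ang",np.degrees(np.arctan2(d[1],d[0])),"bal",(B+d*48/156).round(4))
print("jar",b('tA',52,235,.04),b('sA',575,410,.04))
E
```

```text
cleaner top
ctr [ 0.4802 -0.2438  0.132 ] a 0.257 -83.59 b 0.1503 -174.05
scene
ctr [ 0.4814 -0.243   0.132 ] a 0.2533 -83.32 b 0.1472 -172.96
knob [ 0.47672404 -0.24274551  0.163     ] [ 0.47831917 -0.2435424   0.157     ]
paper t
ctr [0.4856 0.2295 0.002 ] a 0.3381 -88.77 b 0.3596 -178.78
[array([0.3127, 0.0559, 0.002 ]), array([0.3054, 0.3962, 0.002 ]), array([0.6691, 0.0661, 0.002 ])] [array([0.3094, 0.0561, 0.002 ]), array([0.3022, 0.3952, 0.002 ]), array([0.6689, 0.0648, 0.002 ])]
tA boss [0.5758 0.1416 0.046 ] ring [0.5811 0.2974 0.03  ] 0.15593147347658187 ang 88.04015000449158 bal [0.5774 0.1896 0.0411]
sA boss [0.5785 0.1441 0.046 ] ring [0.5821 0.2999 0.03  ] 0.15584597456117874 ang 88.70285465327268 bal [0.5796 0.192  0.0411]
jar [0.50808147 0.37781279 0.04      ] [0.50903143 0.37940008 0.04      ]
```

```bash
cat >> h.py <<'E'
from scipy.spatial.transform import Rotation as Ro
def tool(o): return Ro.from_quat(o["tool_rot"])
def goto(o,p,jaw_deg):
    """delta in tool axes: turn (rotvec deg) to pointing-down with jaw (z) axis at jaw_deg (mod 180), and shift in CURRENT and TARGET tool axes"""
    cur=tool(o);best=None
    for k in(0,180):
        a=np.radians(jaw_deg+k);z=np.array([np.cos(a),np.sin(a),0]);y=np.array([0,0,-1.]);x=np.cross(y,z)
        t=Ro.from_matrix(np.stack([x,y,z],1));rv=(cur.inv()*t).as_rotvec(degrees=True)
        if best is None or np.linalg.norm(rv)<np.linalg.norm(best[0]):best=(rv,t)
    d=np.asarray(p)-o["position"]
    print("t",round(o["time"],3),"pos",o["position"].round(4),"q",o["q"].round(2),"F",o["ft_force"].round(1),"grip",round(o["grip_width"],4))
    print("turn",best[0].round(2),"world d",d.round(4),"shift(cur)",cur.inv().apply(d).round(4),"shift(tgt)",best[1].inv().apply(d).round(4))
E
python3 - <<'E'
from h import *
from rig import robot
o=robot.get_obs();print(tool(o).as_matrix().round(3))
goto(o,[.4775,-.243,.25],6.4);goto(o,[.4775,-.243,.25],96.4)
print("beaker",bp('t',467,229,.125),bp('t',474,229,.125)); print("wash",bp('t',462,182,.2))
E
```

```text
[[-0.908 -0.     0.419]
 [-0.419  0.    -0.908]
 [ 0.    -1.    -0.   ]]
t 1.5 pos [ 0.2616 -0.5676  0.2306] q [-1.32  0.53  1.43 -0.    1.18 -0.18] F [ 1.   0.8 -0.7] grip 0.0871
turn [  0.   -71.66  -0.  ] world d [0.2159 0.3246 0.0194] shift(cur) [-0.3319 -0.0194 -0.2044] shift(tgt) [-0.2985 -0.0194  0.2507]
t 1.5 pos [ 0.2616 -0.5676  0.2306] q [-1.32  0.53  1.43 -0.    1.18 -0.18] F [ 1.   0.8 -0.7] grip 0.0871
turn [ 0.   18.34  0.  ] world d [0.2159 0.3246 0.0194] shift(cur) [-0.3319 -0.0194 -0.2044] shift(tgt) [-0.2507 -0.0194 -0.2985]
beaker [ 0.41228353 -0.51777611  0.125     ] [ 0.41169431 -0.53744709  0.125     ]
wash [ 0.53284534 -0.47856605  0.2       ]
```

```bash
python3 -m crank '[[[0,0,0,-0.045,-0.008,-0.028,100],[0,0,0,-0.045,-0.006,-0.028,100],[0,0,0,-0.045,-0.004,-0.028,100],[0,0,0,-0.045,-0.002,-0.028,100],[0,0,0,-0.045,0,-0.028,100]]]' 20 && python3 -c "
from h import *
from rig import robot
goto(robot.get_obs(),[.4775,-.243,.25],6.4)"
```

```text
time: 2.12
position: [0.4083, -0.3451, 0.251]
tool_rot: [0.151, -0.69, 0.691, -0.152]
ft_force: [0.5, -0.0, 0.2]
grip_width: 0.0866
t 2.125 pos [ 0.4083 -0.3451  0.251 ] q [-0.91  0.38  1.64  0.    1.12  0.23] F [ 0.5 -0.   0.2] grip 0.0866
turn [-7.000e-02 -7.168e+01  2.000e-02] world d [ 0.0692  0.1021 -0.001 ] shift(cur) [-0.1056  0.001  -0.0638] shift(tgt) [-0.0937  0.001   0.0802]
```

```bash
python3 -m crank '[[[0,0,0,-0.053,0,-0.032,100],[0,0,0,-0.053,0,-0.032,100],[0,-10.3,0,0,0,0,100],[0,-10.3,0,0,0,0,100],[0,-10.3,0,0,0,0,100]]]' && python3 -m crank '[[[0,-10.3,0,0,0,0,100],[0,-10.3,0,0,0,0,100],[0,-10.3,0,0,0,0,100],[0,-9.9,0,0,0,0,100],[0,0,0,0,0,0,100]]]' && python3 -c "
from h import *
from rig import robot
import cv2
goto(robot.get_obs(),[.4775,-.243,.20],6.4)
for n in('scene','top'):
  p=robot.camera(n);cv2.imwrite('pics/%s1.png'%n,p['img'][:,:,::-1])
"
```

```text
time: 2.75
position: [0.4771, -0.2434, 0.2507]
tool_rot: [0.332, -0.624, 0.624, -0.332]
ft_force: [-0.3, -0.5, -0.1]
grip_width: 0.0868
time: 3.38
position: [0.4769, -0.2438, 0.2506]
tool_rot: [-0.527, 0.472, -0.472, 0.527]
ft_force: [-0.4, 0.1, 0.3]
grip_width: 0.087
t 3.375 pos [ 0.4769 -0.2438  0.2506] q [-0.68  0.38  1.63  0.    1.13 -0.79] F [-0.4  0.1  0.3] grip 0.087
turn [-0.01 -0.08  0.01] world d [ 0.0006  0.0008 -0.0506] shift(cur) [-0.0007  0.0506  0.0007] shift(tgt) [-0.0007  0.0506  0.0007]
```

```bash
python3 -c "
import cv2
s=cv2.imread('pics/scene1.png')[80:240,120:300];t=cv2.imread('pics/top1.png')[130:290,280:460]
cv2.imwrite('pics/c1.png',cv2.hconcat([cv2.resize(s,None,fx=2.2,fy=2.2,interpolation=2),cv2.resize(t,None,fx=2.2,fy=2.2,interpolation=2)]))"
```

```text
(no output)
```

View pics/c1.png

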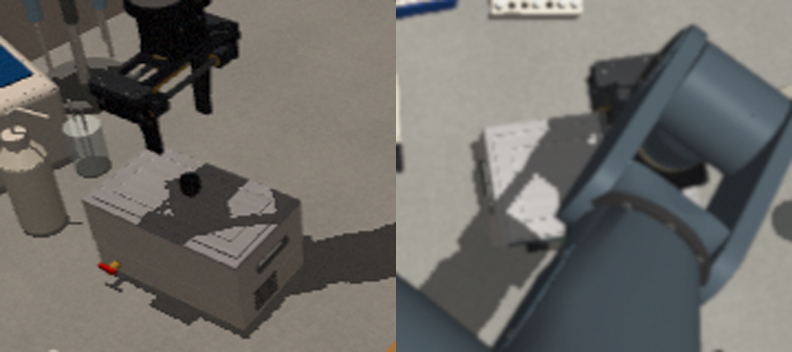

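The scene view shows the open jaws above the lid with the knob (crop [183,190]) below. The top view is hidden by the arm. I check that the fingertips' projection agrees.

```bash
python3 -c "
from h import *
for dx in(-.0435,0,.0435):
  p=proj('s',[.477+dx*.994,-.244+dx*.11,.243]);print(p,(p-[120,80])*2.2)
p=proj('s',[.4775,-.243,.157]);print((p-[120,80])*2.2)"
```

```text
[211.54457267 131.03814459] [201.39805987 112.2839181 ]
[201.88946642 138.9496019 ] [180.15682612 129.68912418]
[191.76038685 147.24943605] [157.87285106 147.94875931]
[189.74388313 183.35886677]
```

```bash
python3 -m crank '[[[0,0,0,0,0.035,0,100],[0,0,0,0,0.03,0,100],[0,0,0,0,0.02,0,100],[0,0,0,0,0.010,0,100],[0,0,0,0,0.006,0,100]]]' && python3 -m crank '[[[0,0,0,0,0,0,60],[0,0,0,0,0,0,30],[0,0,0,0,0,0,10],[0,0,0,0,0,0,0],[0,0,0,0,0,0,0]]]' 25; python3 -m crank '[[[0,0,0,0,0,0,0],[0,0,0,0,0,0,0],[0,0,0,0,0,0,0],[0,0,0,0,0,0,0],[0,0,0,0,0,0,0]]]'
```

```text
time: 4.1
position: [0.477, -0.244, 0.1494]
tool_rot: [0.527, -0.471, 0.471, -0.527]
ft_force: [-0.7, -0.3, 0.4]
grip_width: 0.0871
time: 4.72
position: [0.4769, -0.2438, 0.1497]
tool_rot: [-0.527, 0.471, -0.471, 0.527]
ft_force: [-0.5, 0.2, -0.0]
grip_width: 0.045
time: 5.35
position: [0.477, -0.2438, 0.1496]
tool_rot: [-0.527, 0.471, -0.471, 0.527]
ft_force: [0.5, -0.3, -0.1]
grip_width: 0.0273
```

```bash
python3 -m crank '[[[0,0,0,0,0,0,0],[0,0,0,0,-0.005,0,0],[0,0,0,0,-0.012,0,0],[0,0,0,0,-0.018,0,0],[0,0,0,0,-0.02,0,0]]]' 30 && python3 -m crank '[[[0,0,0,0,-0.01,0,0],[0,0,0,0,-0.005,0,0],[0,0,0,0,0,0,0],[0,0,0,0,0,0,0],[0,0,0,0,0,0,0]]]' && python3 -c "
from h import *
from rig import robot
import cv2
goto(robot.get_obs(),[.392,.228,.22],1.2)
p=robot.camera('scene');cv2.imwrite('pics/s2.png',cv2.resize(p['img'][60:260,100:340,::-1],None,fx=3,fy=3))
"
```

```text
time: 5.98
position: [0.4764, -0.2436, 0.2053]
tool_rot: [0.527, -0.471, 0.471, -0.527]
ft_force: [0.4, -0.5, -3.6]
grip_width: 0.027
time: 6.6
position: [0.4765, -0.2436, 0.2189]
tool_rot: [0.527, -0.472, 0.471, -0.527]
ft_force: [0.0, -0.5, -3.5]
grip_width: 0.0267
t 6.6 pos [ 0.4765 -0.2436  0.2189] q [-0.68  0.42  1.67 -0.    1.05 -0.79] F [ 0.  -0.5 -3.5] grip 0.0267
turn [ 0.06  5.24 -0.06] world d [-0.0845  0.4716  0.0011] shift(cur) [-0.4781 -0.0006 -0.0311] shift(tgt) [-0.4733 -0.0011 -0.0746]
```

View pics/s2.png

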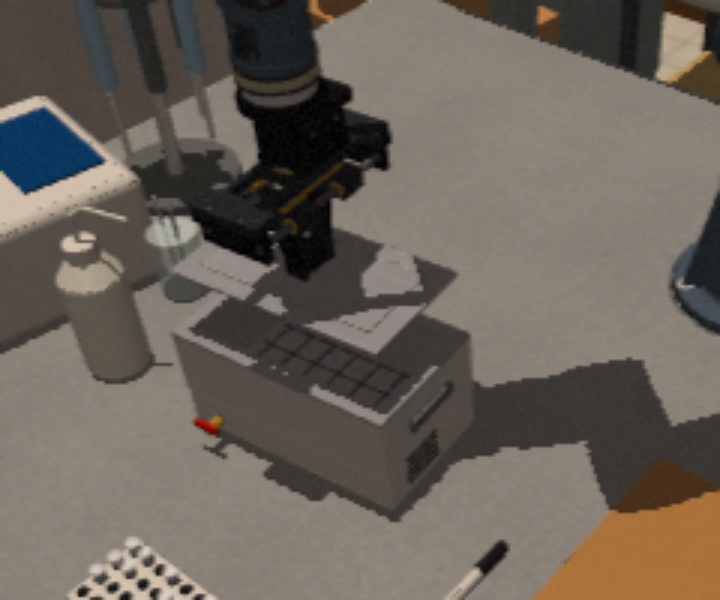

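The lid is off, hanging level from the knob (crop [265,310]), with the tank open below it. Next I carry it over the paper.

```bash
python3 -m crank '[[[0,0,0,-0.02,0,-0.001,0],[0,0,0,-0.035,0,-0.002,0],[0,0,0,-0.045,0,-0.003,0],[0,0,0,-0.045,0,-0.003,0],[0,0,0,-0.045,0,-0.003,0]]]' && python3 -m crank '[[[0,0,0,-0.045,0,-0.003,0],[0,0,0,-0.045,0,-0.003,0],[0,0,0,-0.045,0,-0.003,0],[0,0,0,-0.045,0,-0.003,0],[0,0,0,-0.04,0,-0.003,0]]]' && python3 -c "
from h import *
from rig import robot
goto(robot.get_obs(),[.392,.228,.15],1.2)"
```

```text
time: 7.28
position: [0.4423, -0.0538, 0.2195]
tool_rot: [-0.527, 0.472, -0.471, 0.527]
ft_force: [0.2, -0.3, -2.8]
grip_width: 0.0271
time: 7.9
position: [0.4021, 0.1628, 0.2197]
tool_rot: [0.528, -0.471, 0.471, -0.527]
ft_force: [1.1, 0.3, -3.0]
grip_width: 0.0275
t 7.9 pos [0.4021 0.1628 0.2197] q [0.13 0.29 1.9  0.   0.95 0.01] F [ 1.1  0.3 -3. ] grip 0.0275
turn [ 0.04  5.3  -0.03] world d [-0.0101  0.0652 -0.0697] shift(cur) [-0.0659  0.0697 -0.0026] shift(tgt) [-0.0654  0.0697 -0.0087]
```

```bash
python3 -m crank '[[[0,0,0,-0.032,0,-0.001,0],[0,0,0,-0.022,0,-0.001,0],[0,0,0,-0.012,0,-0.001,0],[0,2.7,0,0,0.01,0,0],[0,2.6,0,0,0.02,0,0]]]' && python3 -m crank '[[[0,0,0,0,0.03,0,0],[0,0,0,0,0.03,0,0],[0,0,0,0,0.03,0,0],[0,0,0,0,0.02,0,0],[0,0,0,0,0.01,0,0]]]' && python3 -c "
from h import *
from rig import robot
import cv2
goto(robot.get_obs(),[.392,.228,.0286],1.2)
p=robot.camera('scene');cv2.imwrite('pics/s3.png',cv2.resize(p['img'][160:380,220:460,::-1],None,fx=2.7,fy=2.7))"
```

```text
time: 8.52
position: [0.3937, 0.2262, 0.1899]
tool_rot: [-0.504, 0.495, -0.496, 0.505]
ft_force: [0.8, -0.3, -3.8]
grip_width: 0.0273
time: 9.15
position: [0.3931, 0.2256, 0.0687]
tool_rot: [0.505, -0.495, 0.495, -0.504]
ft_force: [-0.7, -0.3, -3.4]
grip_width: 0.027
t 9.15 pos [0.3931 0.2256 0.0687] q [ 0.27  0.6   1.99 -0.    0.55  0.25] F [-0.7 -0.3 -3.4] grip 0.027
turn [ 0.09 -0.08  0.03] world d [-0.0011  0.0024 -0.0401] shift(cur) [-0.0024  0.0401 -0.001 ] shift(tgt) [-0.0024  0.0401 -0.001 ]
```

View pics/s3.png

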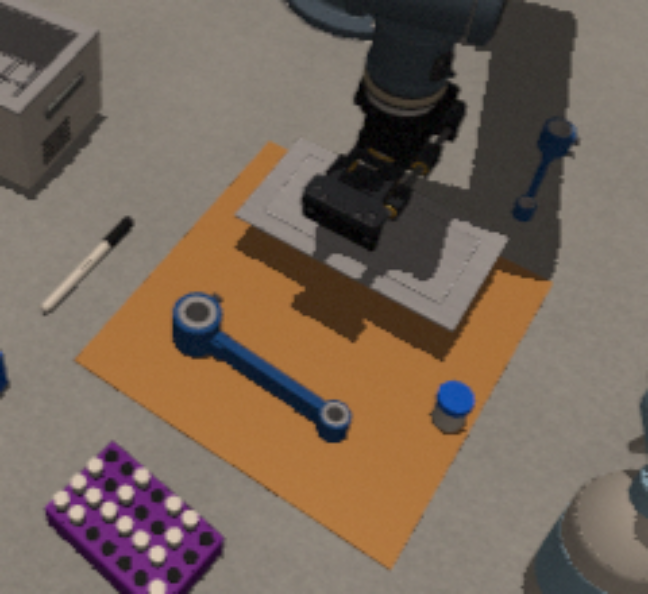

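The lid is level over the clear half, with its near edge at crop [330,455] and clear of the bracket ring and the jar. I lower it gently.

```bash
python3 -m crank '[[[0,0,0,0,0.013,0,0],[0,0,0,0,0.011,0,0],[0,0,0,0,0.007,0,0],[0,0,0,0,0.004,0,0],[0,0,0,0,0.002,0,0]]]' && python3 -m crank '[[[0,0,0,0,0.001,0,0],[0,0,0,0,0.001,0,0],[0,0,0,0,0.001,0,0],[0,0,0,0,0,0,0],[0,0,0,0,0,0,0]]]'
```

```text
time: 9.82
position: [0.3937, 0.2258, 0.0324]
tool_rot: [0.505, -0.495, 0.495, -0.505]
ft_force: [0.3, -0.7, -3.2]
grip_width: 0.0274
time: 10.45
position: [0.3937, 0.2258, 0.0296]
tool_rot: [-0.505, 0.495, -0.495, 0.505]
ft_force: [0.8, 0.1, -4.0]
grip_width: 0.0273
```

```bash
python3 -m crank '[[[0,0,0,0,0.0005,0,0],[0,0,0,0,0.0005,0,0],[0,0,0,0,0.0005,0,0],[0,0,0,0,0,0,0],[0,0,0,0,0,0,0]]]'
```

```text
time: 11.08
position: [0.3936, 0.2258, 0.0285]
tool_rot: [-0.505, 0.495, -0.495, 0.505]
ft_force: [-0.6, -0.6, 6.3]
grip_width: 0.0272
```

The force has gone from -4 to +6 N, so the lid is touching down. Now I release it.

```bash
python3 -m crank '[[[0,0,0,0,-0.0005,0,10],[0,0,0,0,0,0,25],[0,0,0,0,0,0,40],[0,0,0,0,0,0,60],[0,0,0,0,0,0,80]]]' && python3 -m crank '[[[0,0,0,0,0,0,90],[0,0,0,0,0,0,90],[0,0,0,0,-0.02,0,90],[0,0,0,0,-0.03,0,90],[0,0,0,0,-0.04,0,90]]]' && python3 -c "
from h import *
from rig import robot
import cv2
goto(robot.get_obs(),[.5785,.191,.12],-1.6)
p=robot.camera('scene');cv2.imwrite('pics/s4.png',p['img'][:,:,::-1])"
python3 -c "
import cv2
cv2.imwrite('pics/s4c.png',cv2.resize(cv2.imread('pics/s4.png')[190:370,235:435],None,fx=3,fy=3,interpolation=2))"
```

```text
time: 11.7
position: [0.3938, 0.2259, 0.0285]
tool_rot: [-0.505, 0.495, -0.495, 0.505]
ft_force: [0.2, 0.9, 0.0]
grip_width: 0.0476
time: 12.32
position: [0.3929, 0.2256, 0.1189]
tool_rot: [0.506, -0.495, 0.495, -0.504]
ft_force: [0.8, 0.6, 0.8]
grip_width: 0.078
t 12.325 pos [0.3929 0.2256 0.1189] q [0.27 0.5  1.96 0.   0.69 0.25] F [0.8 0.6 0.8] grip 0.078
turn [0.13 2.73 0.04] world d [ 0.1856 -0.0346  0.0011] shift(cur) [ 0.0382 -0.0015  0.1849] shift(tgt) [ 0.0294 -0.0011  0.1865]
```

View pics/s4c.png

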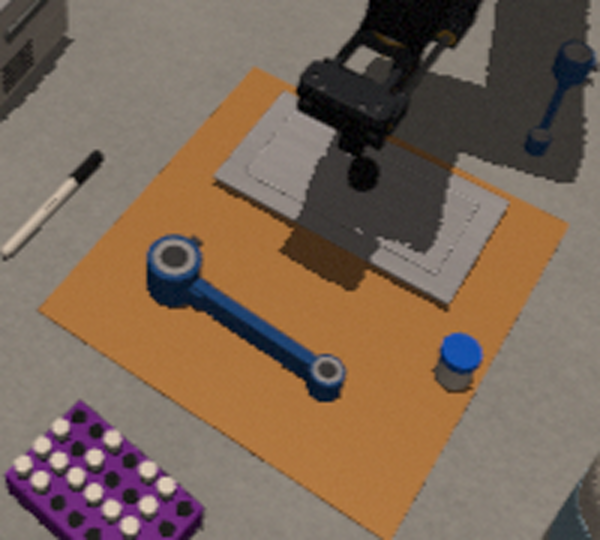

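The lid lies flat and released on the paper, with its knob at crop [173,362]. The bracket and jar are untouched. Next I move over the bracket arm.

```bash
python3 -m crank '[[[0,0,0,0.006,0,0.03,80],[0,0,0,0.01,0,0.045,80],[0,0,0,0.01,0,0.048,80],[0,0,0,0.008,0,0.04,80],[0,0,0,0.004,0,0.022,80]]]' && python3 -m crank '[[[0,2.7,0,0,0,0,70],[0,0,0,0,0,0,70],[0,0,0,0,0,0,70],[0,0,0,0,0,0,70],[0,0,0,0,0,0,70]]]' && python3 -c "
from h import *
from rig import robot
import cv2
goto(robot.get_obs(),[.5785,.191,.06],-1.6)
for n in('scene','top'):
  p=robot.camera(n);cv2.imwrite('pics/%s5.png'%n,p['img'][:,:,::-1])"
python3 -c "
import cv2
cv2.imwrite('pics/s5c.png',cv2.resize(cv2.imread('pics/scene5.png')[190:370,235:435],None,fx=3,fy=3,interpolation=2))
cv2.imwrite('pics/t5c.png',cv2.resize(cv2.imread('pics/top5.png')[130:290,140:300],None,fx=3,fy=3,interpolation=2))"
```

```text
time: 13.0
position: [0.5818, 0.1908, 0.1184]
tool_rot: [-0.504, 0.495, -0.496, 0.505]
ft_force: [-0.1, -0.3, 1.1]
grip_width: 0.0697
time: 13.62
position: [0.5791, 0.1917, 0.1186]
tool_rot: [0.493, -0.507, 0.507, -0.493]
ft_force: [-0.2, -0.0, 1.4]
grip_width: 0.0608
t 13.625 pos [0.5791 0.1917 0.1186] q [0.14 0.65 1.57 0.   0.93 0.16] F [-0.2 -0.   1.4] grip 0.0608
turn [-0.    0.07 -0.  ] world d [-0.0006 -0.0007 -0.0586] shift(cur) [ 0.0007  0.0586 -0.0006] shift(tgt) [ 0.0007  0.0586 -0.0006]
```

View pics/s5c.png

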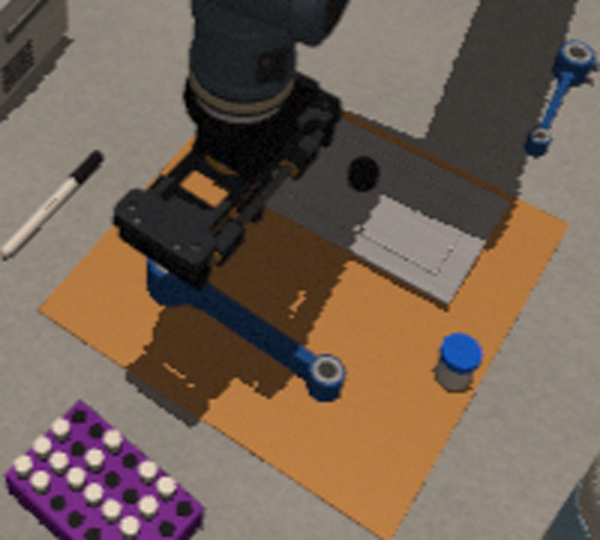

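View pics/t5c.png

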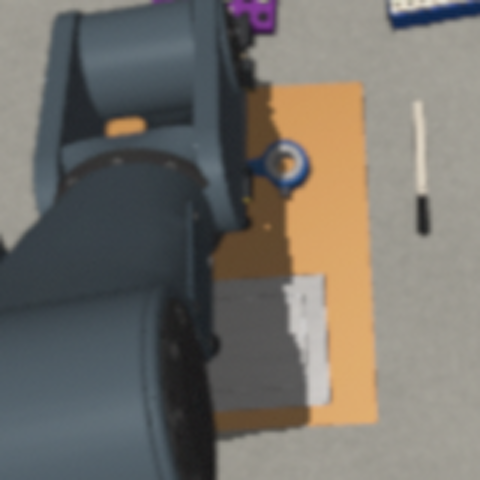

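The gripper is above the arm just ring-side of the boss (scene crop [275,190]), with the jaws across the bar. I descend and grip.

```bash
python3 -m crank '[[[0,0,0,0,0.03,0,70],[0,0,0,0.0007,0.03,0,70],[0,0,0,0,0.025,0,70],[0,0,0,0,0.012,0,70],[0,0,0,0,0.005,0,70]]]' && python3 -m crank '[[[0,0,0,0,0.002,0,70],[0,0,0,0,0,0,50],[0,0,0,0,0,0,30],[0,0,0,0,0,0,20],[0,0,0,0,0,0,10]]]' 30; python3 -m crank '[[[0,0,0,0,0,0,5],[0,0,0,0,0,0,0],[0,0,0,0,0,0,0],[0,0,0,0,0,0,0],[0,0,0,0,0,0,0]]]' 40; python3 -m crank '[[[0,0,0,0,0,0,0],[0,0,0,0,0,0,0],[0,0,0,0,0,0,0],[0,0,0,0,0,0,0],[0,0,0,0,0,0,0]]]' 50
```

```text
time: 14.35
position: [0.5793, 0.1908, 0.0161]
tool_rot: [-0.493, 0.507, -0.507, 0.493]
ft_force: [-0.6, -0.0, -0.2]
grip_width: 0.0607
time: 14.98
position: [0.5795, 0.1909, 0.0148]
tool_rot: [0.493, -0.507, 0.507, -0.493]
ft_force: [-0.0, 0.5, -0.5]
grip_width: 0.0288
time: 15.6
position: [0.5789, 0.1908, 0.0145]
tool_rot: [-0.493, 0.507, -0.507, 0.493]
ft_force: [-1.3, 0.5, 1.7]
grip_width: 0.0118
time: 16.23
position: [0.5789, 0.1908, 0.0146]
tool_rot: [-0.493, 0.507, -0.507, 0.493]
ft_force: [-2.8, 0.3, 2.8]
grip_width: 0.0117
```

Gripped at 11.7 mm, which fits the 12 mm arm. I lift slowly.

```bash
python3 -m crank '[[[0,0,0,0,-0.003,0,0],[0,0,0,0,-0.005,0,0],[0,0,0,0,-0.008,0,0],[0,0,0,0,-0.01,0,0],[0,0,0,0,-0.012,0,0]]]' && python3 -m crank '[[[0,0,0,0,-0.01,0,0],[0,0,0,0,-0.005,0,0],[0,0,0,0,0,0,0],[0,0,0,0,0,0,0],[0,0,0,0,0,0,0]]]' && python3 -c "
from h import *
from rig import robot
import cv2
o=robot.get_obs();print(o['moment'])
goto(o,[.5785,.191,.24],-1.6)
p=robot.camera('scene');cv2.imwrite('pics/s6.png',cv2.resize(p['img'][190:370,235:435,::-1],None,fx=3,fy=3,interpolation=2))"
```

```text
time: 16.85
position: [0.5794, 0.1908, 0.0534]
tool_rot: [0.493, -0.507, 0.507, -0.493]
ft_force: [-0.0, -0.3, -5.5]
grip_width: 0.0119
time: 17.48
position: [0.579, 0.1908, 0.067]
tool_rot: [-0.493, 0.507, -0.507, 0.493]
ft_force: [-0.1, -0.9, -5.1]
grip_width: 0.0118
[ 0.00969385 -0.09327219 -0.01146562]
t 17.475 pos [0.579  0.1908 0.067 ] q [0.14 0.72 1.59 0.   0.82 0.16] F [-0.1 -0.9 -5.1] grip 0.0118
turn [0.06 0.04 0.01] world d [-0.0005  0.0002  0.173 ] shift(cur) [-0.0002 -0.173  -0.0007] shift(tgt) [-0.0002 -0.173  -0.0005]
```

View pics/s6.png

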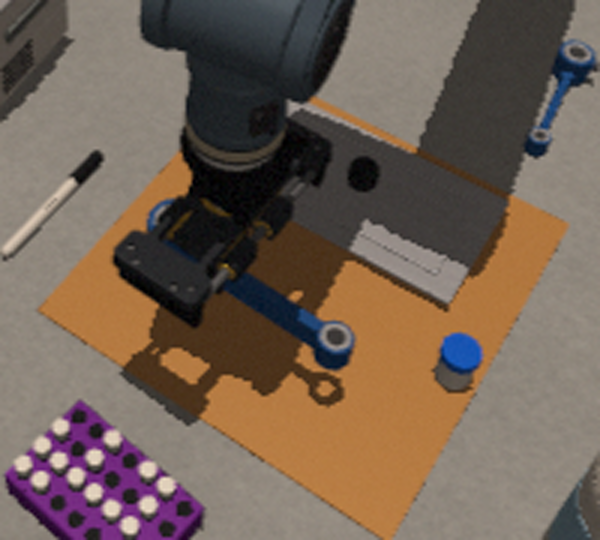

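The bracket hangs level with the ring end at crop [340,337]. The wrist moment is only 0.01 N m about the tilt axis and the weight is right. I raise it, check level at the ring, then carry it.

```bash
python3 -c "
from h import *
p=proj('s',[.582,.2985,.083]);print((p-[235,190])*3)
p=proj('s',[.577,.1425,.099]);print((p-[235,190])*3)"
python3 -m crank '[[[0,0,0,0,-0.015,0,0],[0,0,0,0,-0.03,0,0],[0,0,0,0,-0.035,0,0],[0,0,0,0,-0.035,0,0],[0,0,0,0,-0.03,0,0]]]' && python3 -m crank '[[[0,0,0,0,-0.02,0,0],[0,0,0,0,-0.005,0,0],[0,0,0,0,0,0,0],[0,0,0,0.012,0,-0.002,0],[0,0,0,0.025,0,-0.006,0]]]' && python3 -c "
from h import *
from rig import robot
o=robot.get_obs()
goto(o,[.4838,-.2683,.235],6.4)"
```

```text
[333.69078878 333.87583257]
[174.20463866 217.6300358 ]
time: 18.15
position: [0.5794, 0.1909, 0.215]
tool_rot: [0.493, -0.506, 0.507, -0.494]
ft_force: [-0.1, 0.1, -5.6]
grip_width: 0.0118
time: 18.77
position: [0.5696, 0.1536, 0.2362]
tool_rot: [-0.494, 0.507, -0.506, 0.493]
ft_force: [0.1, -0.4, -4.5]
grip_width: 0.0119
t 18.775 pos [0.5696 0.1536 0.2362] q [ 0.07  0.47  1.52 -0.    1.15  0.1 ] F [ 0.1 -0.4 -4.5] grip 0.0119
turn [ 0.12 -7.87  0.02] world d [-0.0858 -0.4219 -0.0012] shift(cur) [ 0.424   0.0016 -0.0749] shift(tgt) [ 0.4097  0.0012 -0.1323]
```

```bash
python3 -m crank '[[[0,0,0,0.035,0,-0.006,0],[0,0,0,0.04,0,-0.007,0],[0,0,0,0.042,0,-0.0075,0],[0,0,0,0.042,0,-0.0075,0],[0,0,0,0.042,0,-0.0075,0]]]' && python3 -m crank '[[[0,0,0,0.042,0,-0.0075,0],[0,0,0,0.042,0,-0.0075,0],[0,0,0,0.042,0,-0.0075,0],[0,0,0,0.038,0,-0.0065,0],[0,0,0,0.028,0,-0.005,0]]]' && python3 -m crank '[[[0,0,0,0.018,0,-0.003,0],[0,0,0,0.008,0,-0.001,0],[0,-2.6,0,0,0,0,0],[0,-2.6,0,0,0,0,0],[0,-2.6,0,0,0,0,0]]]' && python3 -c "
from h import *
from rig import robot
import cv2
o=robot.get_obs()
goto(o,[.4838,-.2683,.195],6.4)
for n in('scene','top'):
  p=robot.camera(n);cv2.imwrite('pics/%s7.png'%n,p['img'][:,:,::-1])
cv2.imwrite('pics/s7c.png',cv2.resize(cv2.imread('pics/scene7.png')[80:240,120:300],None,fx=3.5,fy=3.5,interpolation=2))
cv2.imwrite('pics/t7c.png',cv2.resize(cv2.imread('pics/top7.png')[150:270,290:450],None,fx=4,fy=4,interpolation=2))"
```

```text
time: 19.4
position: [0.528, -0.0478, 0.2366]
tool_rot: [-0.494, 0.507, -0.506, 0.493]
ft_force: [1.2, -0.0, -5.1]
grip_width: 0.0113
time: 20.02
position: [0.4886, -0.2389, 0.2366]
tool_rot: [-0.493, 0.508, -0.507, 0.492]
ft_force: [-0.1, 0.3, -5.8]
grip_width: 0.0118
time: 20.65
position: [0.4853, -0.2616, 0.2372]
tool_rot: [-0.527, 0.472, -0.471, 0.527]
ft_force: [0.3, -0.3, -4.9]
grip_width: 0.0116
t 20.65 pos [ 0.4853 -0.2616  0.2372] q [-0.7   0.42  1.61  0.    1.11 -0.81] F [ 0.3 -0.3 -4.9] grip 0.0116
turn [ 0.04 -0.01 -0.08] world d [-0.0015 -0.0067 -0.0422] shift(cur) [ 0.0065  0.0422 -0.0022] shift(tgt) [ 0.0065  0.0422 -0.0022]
```

View pics/s7c.png

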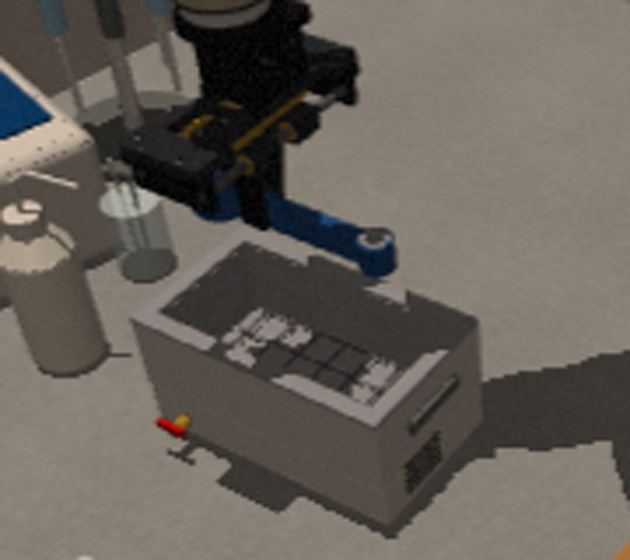

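View pics/t7c.png

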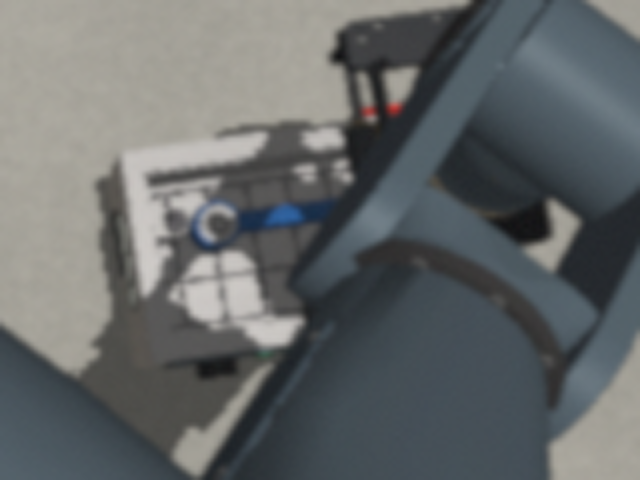

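```bash
python3 -c "
from h import *
import cv2
P=[K[c]@np.c_[R[c],T[c]] for c in 'ts']
X=cv2.triangulatePoints(P[0],P[1],np.array([[343.1],[205.4]]),np.array([[226.8],[147.6]]));X=(X[:3]/X[3]).ravel();print(X,proj('t',X),proj('s',X))
E=[.4733,-.1543,.2526];print(proj('t',E),proj('s',E))
print(bp('t',343.1,205.4,.2526),bp('s',226.8,147.6,.2526))
"
```

```text
[ 0.47335083 -0.15215758  0.25311931] [343.31303562 205.22126815] [227.05311288 147.63604244]
[344.14017535 205.24387967] [226.48632057 147.48588003]
[ 0.47298572 -0.15169339  0.2526    ] [ 0.47316399 -0.15330095  0.2526    ]
```

The ring triangulates to (0.473, -0.152, 0.253), so the bracket is level and in line. Its middle needs about 9 mm more in -y and 42 mm down.

```bash
python3 -m crank '[[[0,0,0,0.004,0,-0.001,0],[0,0,0,0.0045,0,-0.0015,0],[0,0,0,0,0.007,0,0],[0,0,0,0,0.012,0,0],[0,0,0,0,0.011,0,0]]]' && python3 -m crank '[[[0,0,0,0,0.007,0,0],[0,0,0,0,0.004,0,0],[0,0,0,0,0.001,0,0],[0,0,0,0,0,0,0],[0,0,0,0,0,0,0]]]' && python3 -c "
from h import *
from rig import robot
import cv2
o=robot.get_obs()
goto(o,[.4838,-.2703,.195],6.4)
for n in('scene','top'):
  p=robot.camera(n);cv2.imwrite('pics/%s8.png'%n,p['img'][:,:,::-1])
cv2.imwrite('pics/s8c.png',cv2.resize(cv2.imread('pics/scene8.png')[80:240,120:300],None,fx=3.5,fy=3.5,interpolation=2))
cv2.imwrite('pics/t8c.png',cv2.resize(cv2.imread('pics/top8.png')[150:270,290:450],None,fx=4,fy=4,interpolation=2))"
```

```text
time: 21.38
position: [0.4835, -0.2711, 0.2063]
tool_rot: [-0.526, 0.473, -0.472, 0.526]
ft_force: [0.1, 1.1, -5.5]
grip_width: 0.0118
time: 22.0
position: [0.4841, -0.2717, 0.1959]
tool_rot: [-0.526, 0.472, -0.472, 0.526]
ft_force: [-1.0, -0.4, -5.7]
grip_width: 0.0116
t 22.0 pos [ 0.4841 -0.2717  0.1959] q [-0.71  0.48  1.65 -0.    1.02 -0.82] F [-1.  -0.4 -5.7] grip 0.0116
turn [-0.03 -0.16  0.04] world d [-0.0003  0.0014 -0.0009] shift(cur) [-0.0014  0.0009 -0.0001] shift(tgt) [-0.0014  0.0009 -0.0001]
```

View pics/s8c.png

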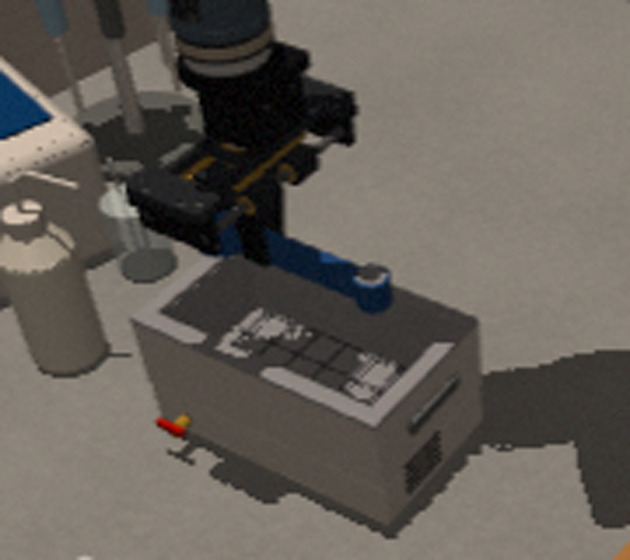

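View pics/t8c.png

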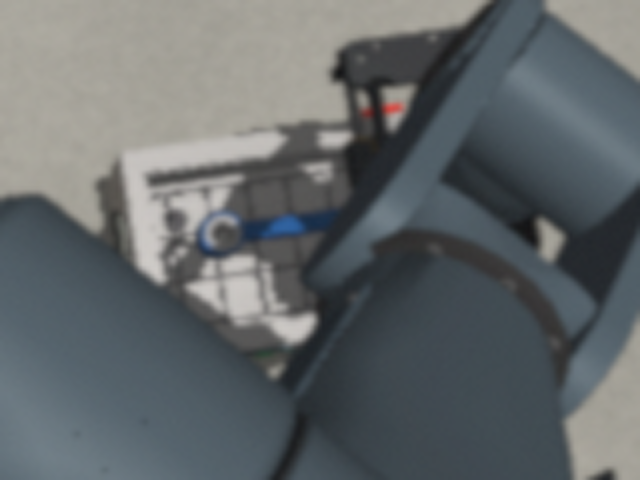

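View pics/scene8.png

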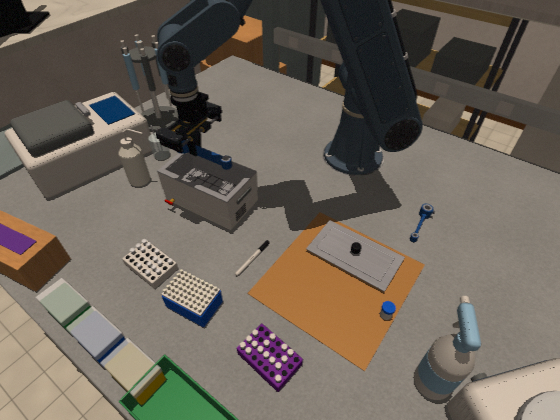

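```bash
python3 -c "
from h import *
import cv2
P=[K[c]@np.c_[R[c],T[c]] for c in 'ts']
X=cv2.triangulatePoints(P[0],P[1],np.array([[344.4],[207.9]]),np.array([[225.9],[157.3]]));X=(X[:3]/X[3]).ravel();print(X,'exp z',.1959-.0126+.028)
a=np.radians(96.4);m=X[:2]-.083*np.array([np.cos(a),np.sin(a)]);print('middle',m,'err',m-[.481,-.2435])
from rig import robot
o=robot.get_obs();print(o['joint_velocities'].round(4),o['moment'].round(3))
"
```

```text
[ 0.4717542  -0.16175686  0.21483669] exp z 0.2113
middle [ 0.48100612 -0.2442396 ] err [ 6.12028402e-06 -7.39597652e-04]
[0.0004 0.0011 0.0017 0.0001 0.0022 0.0002] [-0.023 -0.067 -0.008]
```

The middle is within 1 mm, the underside is about 51 mm above the rim, and the lid and bystanders are in place. I hand in.

```bash
python3 -c "
from rig import robot
print(robot.hand_in())"
```

```text
the job is handed in; nothing more can be done
None
```

I lifted the lid off by its knob, set it flat on the clear half of the paper and let go of it. I then gripped the larger blue bracket at its balance point and carried it over the open tank. I handed the job in at about 22 s, still holding the bracket there.

**Last checks:**
- **Position:** the bracket's middle was within about 1 mm of the tank's centre, and its underside about 51 mm above the rim. It was lined up to the tank's measured 96.4° direction to within about 0.2° by the gripper angle.
- **Balance:** the wrist moment about the tilt axis was small, and the grip sits about 2 mm from the balance point.
- **Stillness:** joint speeds were about 0.002 rad/s or less.
- **Other objects:** I compared the last scene picture with the first by eye only. The lid lay on the paper and no visible bystander appeared to have moved.

**Disagreement:** the final triangulated ring height was 3.5 mm above the value expected from the arm pose. The same check at carry height agreed within 0.5 mm. I took it as pixel noise, since at worst it means about 0.03 rad of tilt against the 0.09 limit. No check failed.

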